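# Clear the stand rail's T-slot with the scraper

## Task

Two steel scraps are lodged in the T-slot of the electrode stand's base rail: draw the scraper out of its white sleeve by its bar, lay it down on the grey mat and let go, then take it by its upright grip and push it along the slot, under the white bridge, until both scraps have dropped out of the open end into the catch tray. While the scraper is still in the slot let the scraps come to rest, then draw it back, lift it out and leave it lying on its flat base on the mat. Do not touch the scraps with the fingers, and leave the other things where they are.

Things in the scene. Friction and masses are not known exactly. Their poses are not given: they have to be found in the camera images.
- scraper: Slot scraper: flat-bottomed steel bar 170 long (x -85 to 85), 16 wide (y), 14 high (z 0 to 14), with an upright black grip 16 wide on its rear end, x -85 to -43, z 14 to 62. Origin: centre of the underside; x to the plain front end (tip), z up. About 0.32 kg, balances at x = -8. Starts in the sleeve: grip inside, rear end within 4 of the back wall, about 93 of plain bar out of the mouth.
- sleeve: Fixed white sleeve holding the scraper, left or right on the bench; 84 long, 38 wide, 84 high. Origin: on the bench under its centre; the mouth looks to its own -x (roughly to the robot's side), so the scraper's tip points to the sleeve's -x. Inside 26 wide, floor 12 above the bench, ceiling at 78, back wall at x = 39. The scraper only comes out straight along -x.
- sleeve_mouth (a point): Middle of the sleeve's mouth at floor height: sleeve frame (-39, 0, 12). Walls and roof end here; the floor runs on 12 further out.
- rail: Fixed aluminium rail 340 long (x), 90 wide, 45 high, one T-slot along its middle. Origin: on the bench under its centre; x to the slot's open end (x = 170). Slot floor z 14; lower channel 42 wide, z 14 to 31; opening between the lips 22 wide, z 31 to 45. The rear is shut by a dark plate, inner face x = -162, as high as the rail. With the scraper on the slot floor, the top 31 of its grip stand above the rail.
- bridge (a point): Middle of the white bridge's underside, rail frame (90, 0, 45). It crosses the slot from rail x 65 to 115, z 45 to 59, knobs on it up to z 81. The scraper goes into the slot from above, tip to rail +x, between rear plate and scraps; its bar slides under the bridge, and its tip must come back behind the bridge before lifting.
- slot_end (a point): Middle of the slot floor at the open end, rail frame (170, 0, 14). The scraps have fallen once the scraper's tip is about 10 past it.
- scrap_a: Rear scrap, a steel T-nut: foot 50 long (x) 38 wide 13 high, with a neck 18 wide on top to z = 25. Origin: centre of the underside, x along the slot. About 0.2 kg. Too wide to lift out between the lips. Its rear end is never nearer than 22 in front of the rail's origin (rail x >= 22).
- scrap_b: Front scrap, a darker broken T-nut, nearer the open end, in front of scrap_a: foot 50 long 38 wide 13 high with a stub of neck to z = 23. Origin: centre of the underside. About 0.17 kg.
- tray: Fixed open steel catch tray at the rail's open end, 150 long (x, same axes as the rail) 120 wide, walls 45 high except the low one next to the rail (11), 5 thick, floor 4. Origin: on the bench below its centre, at rail x = 247.
- mat: Fixed flat grey mat, 220 long (x) by 110 wide (y), 3 thick, between robot and rail, always clear. Origin: centre of the underside, so that a thing lying on the mat is at z = 3.
- amber_bottle: Bystander, loose: amber screw-cap bottle, 68 diameter, 130 high; stands at the side opposite to the sleeve; origin: centre of its underside.
- dish: Bystander, loose: white ceramic dish, 72 diameter, 40 high, left of the mat; origin: centre of its underside.
- jar: Bystander, loose: white capped jar, 48 diameter, 50 high, right of the mat; origin: centre of its underside.
- blower: Bystander, loose: dull red rubber air blower bulb standing on its base, 62 diameter, 105 high with its nozzle, beyond the rail; origin: centre of its underside.
- beaker: Bystander, loose: glass beaker, 68 diameter, 90 high, beyond the rail; origin: centre of its underside.
- screwdriver: Bystander, loose: screwdriver lying on the bench, 180 long, beyond the rail to the right; origin near its middle.

How it is judged:
By the outcome, as a careful person would: the job done as asked, in the order asked, and still so for the second after the job is handed in, with the robot touching nothing.
It also fails if it takes over 72 s, if anything falls off the work surface, if the arm or the gripper's body presses on something with over 40 N, if the wrist force passes 120 N, or if a joint passes its speed limit or range.

## Robot

A 6-joint arm with a two-finger parallel gripper is mounted at the origin on the work surface. World frame = base frame: x ahead of the robot, y to its left, z up, the work surface at z = 0. Lengths are in m, angles in rad, forces in N, time in s.
With the tool pointing down it reaches from about 0.3 to 0.875 m from the base axis. Payload 6.4 kg.
Tool frame: the origin (TCP) lies midway between the tips of the shut fingers; the grasp point (between the pads) lies 19 mm behind it; z points along the fingers, y is the direction in which the jaws open and shut (so a half turn about z gives the same grasp; the last joint's range is limited). The gripper opens to 88 mm and grips with 3 to 60 N. Pads are 18 mm wide; open, the fingers measure 123 mm over their backs; the gripper's body (75 mm by 187 mm) begins 45 mm behind the grasp point.
Start: joints at [1.072, 0.181, 1.607, -0, 1.354, -0.206], TCP at [0.166, 0.551, 0.239] pointing down, gripper open.
Joint ranges: [-2.99, 2.99], [-0.89, 2.07], [0.3, 2.58], [-1.14, 4.28], [0, 2.63], [-3.12, 3.12]. Speed limits (rad/s): [2.57, 2.57, 3.01, 3.14, 3.14, 3.14].

## Interface

Orientations are given as a rotation vector (axis times angle).
In Python, from bench import r gives the robot as it stands.
- The arm moves only by the tool arm_command, never from a script. Its argument "rows" is a list of rows, each a list of 4 numbers: the shift along the world's x, y, z in cm, then the turn about the world's z in rad. A call has 1 to 10 rows; each row shifts and turns the commanded pose from where the row before left it; what a row does not reach is not made up. A row lasts 1/12 s, in which the tool goes at most 41.7 mm and 7.16 degrees, less where a joint would pass 70% of its speed; a pose out of reach is approached as far as the arm can. A call with a gripper value outside its range is refused whole. "claw" is the opening, from 0 (shut) to 1 (fully open), set as the call begins (left out, the last holds). The fingers move at their own pace and stop on an object; "grip_force" is the grip in N (left out, the last holds). Time passes only in rows, so rows that do not move let the fingers close. It gives the time, the measured TCP pose, the force and the opening at its end, in the units of the state.
- r.read_state(): the state, without advancing time (a new reading comes with each control period).
- r.camera(name): name is "scene" or "top" or "wrist"; returns a dict with "color" (420x560x3 uint8, blue, green, red), "depth" (420x560 float32, m along the optical axis (not along the pixel's ray), 0 where there is no reading), "fov_y" (degrees; the focal length in pixels is half the picture's height over the tangent of half this angle, whatever the lens; pixels are square), "cx", "cy" (the principal point, pixels), "rvec" (rotation vector, rad) and "tvec" (3), from world to camera coordinates, as OpenCV has them. Camera axes: x right, y down, z forward; pixel columns grow to the right and rows downward; lengths in m; the calibration is good to about 2 mm. The wrist camera is an equidistant fisheye: a pixel r from the principal point sees the ray r / f radians off the axis. A picture is of the moment at which its call begins.
- r.sign_off(): hands the job in, once; it reports no verdict.
Trained networks look in a picture, given as the dict that the camera call returned (one of the last four; its "shot" number tells which), for a name from the list of things; names that differ only in an ending like _2 or _b are one class to them, and where a whole thing is asked for, a point or a joint stands for the part that bears it (a point fixed in the world has none). Each returns a list of dicts, best first, with "score" (0 to 1); they miss things now and then, are a little off and sometimes report something else, mostly with a low value. They report only what shows in the picture. A call takes as long as a camera call.
- r.masks_of(thing, picture): "region" (420x560 bool, what is visible of it) and "box" ([centre column, centre row, width, height] in pixels, round what is visible of it).
- r.pinpoint(thing, picture): "pixel" ([row, column] in pixels: a listed point, or the origin of a listed thing).
The state is a dict: "clock": time; "joint_pos": joint angles; "joint_velocities": joint speeds; "joint_torque": joint torques, N m; "eef_pos": TCP position; "orientation": TCP orientation; "wrist_force": force on the tool from outside, world axes, zero at the start; "wrist_torque": the same for the moment, N m; "gripper_width": finger opening in m.
Only numpy, scipy, OpenCV 4.12 (cv2) and the standard library are available. Lean on these libraries where they do the work, as an engineer would, in place of code of your own. Each camera call takes 0.05 s, during which the arm holds its last target. There are 200 camera calls.

## Working session

There is one attempt and no reset: what is moved stays moved. The work goes in short steps, Python scripts to look and compute and a tool call to move; the robot and the scene stay as the last step left them, time stands still between calls to the robot, and variables do not carry over. Pictures are saved under pics/ and viewed, about 8 in all and at most 12, crops included, and the job is handed in when it is done.

Besides the shell and the picture viewer there is one more tool, called as name([rows], argument=value, ...), one row to a line, values as JSON. arm_command: Moves the arm, as the interface text tells. Its arguments: {"type":"object","properties":{"rows":{"type":"array"},"claw":{"type":"number"},"grip_force":{"type":"number"}},"required":["rows"]}

```bash
ls; mkdir -p pics; cat > h.py <<'E'
import numpy as np, cv2
from bench import r
def K(p):
    h=p["color"].shape[0]; return h/2/np.tan(np.radians(p["fov_y"])/2)
def pts(p, rc, fish=False):
    """world points from pixels (N,2 row,col) by depth"""
    rc=np.atleast_2d(np.asarray(rc)).astype(float); f=K(p)
    d=p["depth"][rc[:,0].round().astype(int),rc[:,1].round().astype(int)]
    x=(rc[:,1]-p["cx"]);y=(rc[:,0]-p["cy"])
    if fish:
        rr=np.hypot(x,y)+1e-9; t=np.tan(rr/f)/rr; x=x*t;y=y*t
    else: x=x/f;y=y/f
    c=np.stack([x*d,y*d,d],1); R=cv2.Rodrigues(np.array(p["rvec"],float))[0]
    return (c-np.array(p["tvec"]).ravel())@R, d>0
def cloud(p,m,fish=False):
    w,ok=pts(p,np.argwhere(m),fish); return w[ok]
def onplane(p,rc,z,fish=False):
    rc=np.atleast_2d(np.asarray(rc)).astype(float); f=K(p)
    x=(rc[:,1]-p["cx"]);y=(rc[:,0]-p["cy"])
    if fish:
        rr=np.hypot(x,y)+1e-9; t=np.tan(rr/f)/rr; x=x*t;y=y*t
    else: x=x/f;y=y/f
    R=cv2.Rodrigues(np.array(p["rvec"],float))[0]; o=-R.T@np.array(p["tvec"]).ravel()
    d=np.stack([x,y,np.ones_like(x)],1)@R
    return o+d*((z-o[2])/d[:,2])[:,None]
E
python3 - <<'E'
from h import *
np.set_printoptions(precision=4,suppress=True)
print(r.read_state())
for cam in("top","scene"):
    p=r.camera(cam); cv2.imwrite(f"pics/{cam}0.png",p["color"])
    R=cv2.Rodrigues(np.array(p["rvec"],float))[0]; print(cam,"cam at",-R.T@np.array(p["tvec"]).ravel())
    for n in "scraper sleeve sleeve_mouth rail bridge slot_end scrap_a scrap_b tray mat amber_bottle dish jar blower beaker screwdriver".split():
        q=r.pinpoint(n,p)[:2]; 
        print(n,[(round(a["score"],2),np.round(a["pixel"]),pts(p,a["pixel"])[0][0]) for a in q])
        if n in("scraper","sleeve","rail","bridge","scrap_a","mat"):
            for m in r.masks_of(n,p)[:2]:
                w=cloud(p,m["region"]); 
                if len(w)<5: continue
                z=np.percentile(w[:,2],[5,50,95]); top=w[w[:,2]>z[2]-.004]
                rc=cv2.minAreaRect((top[:,:2]*1000).astype(np.float32))
                print("   M",round(m["score"],2),m["box"],"z",z,"toprect mm",rc)
E
```

```text
pics
{'clock': 0.0, 'joint_pos': array([ 1.0717,  0.1815,  1.608 ,  0.    ,  1.3538, -0.2063]), 'joint_velocities': array([-0.0008,  0.0004, -0.0007, -0.0006,  0.0004,  0.0024]), 'joint_torque': array([  0.0014, -43.3855, -34.1856,   0.0703,   0.0384,  -0.0001]), 'eef_pos': array([0.1657, 0.5501, 0.2378]), 'orientation': array([-0.4583, -3.1074,  0.0025]), 'wrist_force': array([ 0.1117,  0.2294, -0.5724]), 'wrist_torque': array([-0.0517, -0.0389,  0.0054]), 'gripper_width': 0.08783120717832624}
top cam at [ 0.48   -0.0123  1.1113]
scraper [(0.72, array([230., 431.]), array([ 0.559 , -0.391 ,  0.0241]))]
   M 0.52 [432.1, 243.1, 9.1, 35.5] z [0.0145 0.0253 0.0287] toprect mm ((532.731689453125, -396.0885314941406), (94.18814086914062, 16.982547760009766), 1.863983154296875)
sleeve [(0.65, array([208., 423.]), array([ 0.6155, -0.3744,  0.0238])), (0.21, array([225., 131.]), array([0.5777, 0.3433, 0.0841]))]
   M 0.74 [432.9, 207.1, 31.6, 40.8] z [0.0108 0.0815 0.0861] toprect mm ((619.5590209960938, -390.4287109375), (83.86861419677734, 38.52397537231445), 3.080134630203247)
   M 0.29 
[... 4932 characters left out ...]
, -0.0559,  0.0455]))]
   M 0.65 [308.6, 178.0, 75.7, 61.4] z [0.0002 0.0034 0.0066] toprect mm ((425.63018798828125, -38.128509521484375), (219.96763610839844, 110.73706817626953), 83.56439971923828)
amber_bottle [(0.81, array([300., 394.]), array([0.6188, 0.3761, 0.0595])), (0.65, array([152., 178.]), array([ 0.6306, -0.3697,  0.029 ]))]
dish [(0.95, array([232., 370.]), array([0.4948, 0.2249, 0.0496]))]
jar [(0.84, array([152., 255.]), array([ 0.4642, -0.2112,  0.0162]))]
blower [(0.98, array([239., 223.]), array([ 0.7594, -0.0362,  0.0463]))]
beaker [(0.68, array([269., 250.]), array([0.7828, 0.0846, 0.0677]))]
screwdriver [(0.62, array([205., 176.]), array([ 0.7579, -0.2303,  0.0169]))]
```

```bash
python3 - <<'E'
from h import *
np.set_printoptions(precision=4,suppress=True)
a=cv2.imread("pics/top0.png")
cv2.imwrite("pics/top0b.png",cv2.resize(a[120:330,90:470],(760,420),interpolation=cv2.INTER_CUBIC))
for cam in("top","scene"):
    p=r.camera(cam)
    m=max((q for q in r.masks_of("rail",p) if q["box"][2]>120),key=lambda q:q["score"])
    w=cloud(p,m["region"]); t=w[abs(w[:,2]-.045)<.004]
    c,s,an=cv2.minAreaRect((t[:,:2]*1000).astype(np.float32)); print(cam,"rail top",c,s,an,len(t))
    b=w[abs(w[:,2]-.059)<.004]; print("bridge",cv2.minAreaRect((b[:,:2]*1000).astype(np.float32)))
    # slot centre line: points low, between lips
    u=np.array([-np.sin(np.radians(8.4)),np.cos(np.radians(8.4))]);n=np.array([u[1],-u[0]])
    o=np.array([.5975,-.078]); q=(w[:,:2]-o)
    X=q@u;Y=q@n
    for x0 in np.arange(-150,60,20)/1000:
        k=(abs(X-x0)<.01)&(w[:,2]>.041)&(w[:,2]<.05); lo=Y[k&(Y<0)];hi=Y[k&(Y>0)]
        if len(lo)>5 and len(hi)>5: print(round(x0,3),"lips inner",np.percentile(lo,97),np.percentile(hi,3),"outer",np.percentile(lo,2),np.percentile(hi,98))
    k=(abs(Y)<.006)&(X>-.05)&(X<.065)
    i=np.argsort(X[k]);
    if cam=="top": print("slot profile",np.c_[X[k][i],w[k][i][:,2]][::4].round(3).tolist())
E
```

```text
top rail top (585.6303100585938, -2.572967529296875) (120.20890045166016, 493.05218505859375) 8.394583702087402 3436
bridge ((584.176513671875, 11.092819213867188), (89.89014434814453, 49.7050666809082), 8.595242500305176)
-0.15 lips inner -0.01109363112655819 0.012951599382234525 outer -0.04307501179479096 0.0458258480845554
-0.13 lips inner -0.011420580992650456 0.013136490260355474 outer -0.04306150645050199 0.04495181380743973
-0.11 lips inner -0.011246100035035391 0.01258064779023934 outer -0.043625823725921095 0.04496356912739707
-0.09 lips inner -0.011121210523729533 0.01242817019542768 outer -0.043360849722528946 0.045407593775302756
-0.07 lips inner -0.011693980684895555 0.01326062874598686 outer -0.04348477402287723 0.04529946760403497
-0.05 lips inner -0.011076812038293663 0.013098631973346039 outer -0.04403063254229081 0.04506267240060033
-0.03 lips inner -0.011558821967424634 0.012256648902652021 outer -0.04372615781720113 0.045049043450333864
-0.01 lips inner -0.011812607254123059 0.012666910514608292 outer -0.043712360663467405 0.044884774776831116
0.01 lips inner -0.0
[... 1609 characters left out ...]
4340758934 outer -0.042103637228353655 0.04786025951764866
-0.05 lips inner -0.007199561558417337 0.014275285682461366 outer -0.04236762964148509 0.04761619486846616
-0.03 lips inner -0.008084089840402792 0.013498961764742452 outer -0.04170603252922058 0.04842421877577065
-0.01 lips inner -0.0076045134909864505 0.015609819459721957 outer -0.041830142238937544 0.04797711693619809
0.01 lips inner -0.008811486296091632 0.014132581084567433 outer -0.041184774711256804 0.047871278838297865
0.03 lips inner -0.007697895928052508 0.01431809226491505 outer -0.04167377584558767 0.04766896531071268
0.05 lips inner -0.008649973460100598 0.013627723469495702 outer -0.04241607231749905 0.04715592829365405
```

View pics/top0b.png

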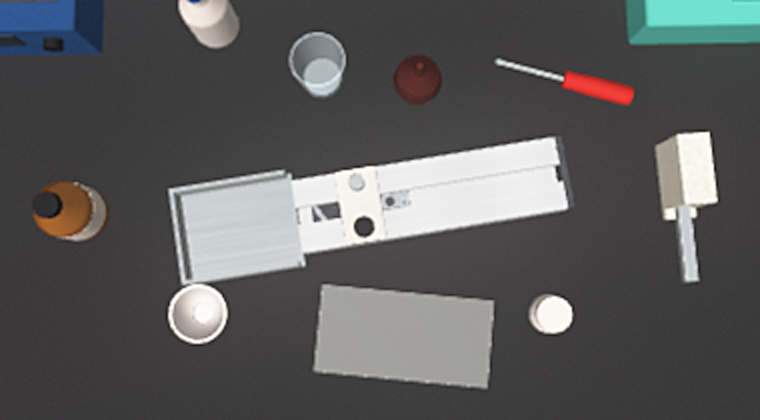

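arm_command([
  [3.5, -2, 0, 0],
  [2, -3.5, 0, 0],
  [1.5, -3.8, 0, 0],
  [1, -4, 0, 0],
  [1, -4, 0, 0],
  [1, -4, 0, 0],
  [1, -4, 0, 0],
  [1, -4, 0, 0],
  [1, -4, 0, 0],
  [1, -4, 0, 0],
], claw=1)

```text
clock: 3.33
eef_pos: [0.3059, 0.1759, 0.239]
orientation: [0.457, 3.107, 0.001]
wrist_force: [0.9, -0.3, 0.2]
gripper_width: 0.088
```

arm_command([
  [1.5, -3.8, 0, 0.04],
  [1.5, -3.8, 0, 0.04],
  [1.5, -3.8, 0, 0.04],
  [1.5, -3.8, 0, 0.04],
  [1.5, -3.8, 0, 0.04],
  [1.5, -3.8, 0, 0.04],
  [1.5, -3.8, 0, 0.04],
  [1.5, -3.8, 0, 0.04],
  [1.5, -3.8, 0, 0.03],
  [1.5, -3.8, 0, 0],
])

```text
clock: 4.17
eef_pos: [0.4563, -0.2048, 0.2388]
orientation: [-0.091, 3.14, -0.0]
wrist_force: [0.8, 0.0, 0.7]
gripper_width: 0.0882
```

arm_command([
  [1.5, -3.8, -1, 0],
  [1.5, -3.8, -1, 0],
  [1.5, -3.8, -1, 0],
  [1.5, -3.8, -2, 0],
  [1.4, -3.8, -2, 0],
  [0, 0, 0, 0],
])

```text
clock: 4.67
eef_pos: [0.5257, -0.3893, 0.1643]
orientation: [0.084, -3.134, -0.008]
wrist_force: [-0.9, 0.4, -1.2]
gripper_width: 0.0883
```

```bash
cat > w.py <<'E'
from h import *
import sys
np.set_printoptions(precision=4,suppress=True)
s=r.read_state(); print(s["clock"],s["eef_pos"],s["orientation"])
Rt=cv2.Rodrigues(s["orientation"])[0]; print("jaw heading",np.degrees(np.arctan2(Rt[1,1],Rt[0,1])))
p=r.camera("wrist"); np.save("/tmp/w.npy",p,allow_pickle=True)
cv2.imwrite(f"pics/{sys.argv[1]}.png",p["color"])
R=cv2.Rodrigues(np.array(p["rvec"],float))[0]; print("cam at",-R.T@np.array(p["tvec"]).ravel(),"axis",R[2],K(p))
E
python3 - <<'E'
import sys; sys.argv=["","w1"]
exec(open("w.py").read())
yy,xx=np.mgrid[0:420,0:560]; w,ok=pts(p,np.c_[yy.ravel(),xx.ravel()],True)
for a,b,nm in((.022,.030,"bar"),(.080,.09,"sleeve")):
    k=ok&(w[:,2]>a)&(w[:,2]<b)&(w[:,0]>.44)&(w[:,0]<.70)&(w[:,1]<-.33)&(w[:,1]>-.46)
    print(nm,k.sum(),cv2.minAreaRect((w[k][:,:2]*1000).astype(np.float32)) if k.sum()>5 else "")
    if nm=="bar":
      for x0 in np.arange(.48,.60,.01):
        q=w[k&(abs(w[:,0]-x0)<.005)]
        if len(q)>5: print(round(x0,3),len(q),q[:,1].min(),q[:,1].max(),np.median(q[:,1]),np.median(q[:,2]))
E
```

```text
4.6667 [ 0.5257 -0.3893  0.1643] [ 0.0837 -3.1343 -0.0082]
jaw heading 93.05821016925445
cam at [ 0.4532 -0.395   0.3116] axis [ 0.2833  0.0201 -0.9588] 325.19226210127806
bar 2193 ((547.6610717773438, -392.47406005859375), (37.89748764038086, 120.9825210571289), 85.79732513427734)
0.49 171 -0.4071126060439451 -0.3918055432187395 -0.3992049243026631 0.026756874783245822
0.5 197 -0.4068061023496202 -0.3912720205635569 -0.39928726690424216 0.026898331526056325
0.51 198 -0.4063131774504356 -0.3907483594999899 -0.39831575206323677 0.02677664453140665
0.52 193 -0.40598383920923165 -0.3902290515564971 -0.3978260665624458 0.02671463704719325
0.53 191 -0.4055858171720114 -0.3896730060300871 -0.3973050133364448 0.0265733542834305
0.54 176 -0.40423195500934717 -0.38915751553647704 -0.396797836500203 0.02665519930628988
0.55 176 -0.4038863368287998 -0.38860263180117244 -0.3962703646416242 0.02669734561830503
0.56 168 -0.4034767562504066 -0.38807497280532693 -0.3957866584794859 0.026654848551069296
0.57 166 -0.4031739602639553 -0.38757852066155246 -0.3953811999610186 0.026760244942621136
0.58 204 -0.4139066809753656 -0.37576095835052475 -0.3948813989226214 0.026698191478379252
0.59 158 -0.4073336974624457 -0.38652723088585883 -0.39455768471064695 0.026740182593919023
sleeve 2353 ((621.2289428710938, -392.27490234375), (86.09184265136719, 38.2375602722168), 3.1599903106689453)
```

View pics/w1.png

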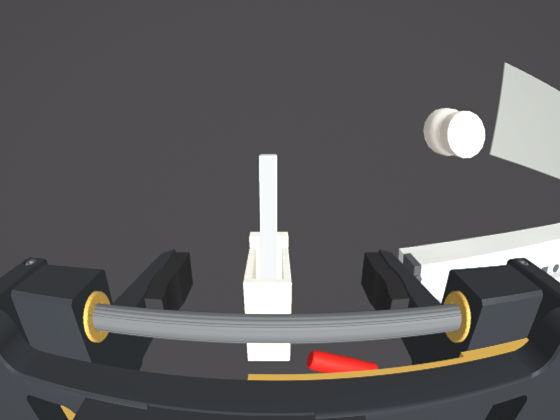

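arm_command([
  [0.3, -0.4, -1, 0],
  [0.3, -0.4, -3, 0],
  [0, 0, -3.5, 0],
  [0, 0, -2.5, 0],
  [0, 0, -1, 0],
  [0, 0, 0, 0],
  [0, 0, 0, 0],
], claw=1)

```text
clock: 5.3
eef_pos: [0.5339, -0.3931, 0.0639]
orientation: [-0.091, 3.139, -0.002]
wrist_force: [1.0, -1.0, -0.4]
gripper_width: 0.088
```

arm_command([
  [-0.1, -0.4, -1.5, 0],
  [0, 0, -2, 0],
  [0, 0, -1, 0],
  [0, 0, -0.4, 0],
  [0, 0, 0, 0],
  [0, 0, 0, 0],
])

```text
clock: 5.8
eef_pos: [0.5325, -0.3976, 0.0138]
orientation: [-0.09, 3.14, -0.001]
wrist_force: [0.5, -1.2, -0.2]
gripper_width: 0.0881
```

arm_command([
  [0, 0, 0.1, 0],
  [0, 0, 0, 0],
  [0, 0, 0, 0],
  [0, 0, 0, 0],
  [0, 0, 0, 0],
  [0, 0, 0, 0],
  [0, 0, 0, 0],
  [0, 0, 0, 0],
  [0, 0, 0, 0],
  [0, 0, 0, 0],
], claw=0, grip_force=55)

```text
clock: 6.63
eef_pos: [0.5322, -0.3973, 0.0142]
orientation: [0.09, -3.14, 0.0]
wrist_force: [0.4, 0.3, -0.3]
gripper_width: 0.0239
```

arm_command([
  [0, 0, 0, 0],
  [0, 0, 0, 0],
  [0, 0, 0, 0],
  [0, 0, 0, 0],
  [0, 0, 0, 0],
])

```text
clock: 7.05
eef_pos: [0.5321, -0.3971, 0.0142]
orientation: [0.09, -3.14, -0.0]
wrist_force: [0.2, 1.0, -0.0]
gripper_width: 0.0153
```

arm_command([
  [-0.8, -0.04, 0, 0],
  [-1.4, -0.07, 0, 0],
  [-1.4, -0.07, 0, 0],
  [-1.4, -0.07, 0, 0],
  [-1.4, -0.07, 0, 0],
  [-1.4, -0.07, 0, 0],
  [-1.4, -0.07, 0, 0],
  [-1.4, -0.07, 0, 0],
  [-1, -0.05, 0, 0],
  [0, 0, 0, 0],
])

```text
clock: 7.88
eef_pos: [0.4138, -0.4025, 0.0136]
orientation: [0.088, -3.139, -0.003]
wrist_force: [-0.0, -0.4, -2.7]
gripper_width: 0.0155
```

arm_command([
  [0, 0, 0.5, 0],
  [0, 0, 1, 0],
  [0, 0, 2, 0],
  [0, 0, 2.5, 0],
  [0, 0, 2.5, 0],
  [0, 0, 2.5, 0],
  [0, 0, 2, 0],
  [0, 0, 1, 0],
  [0, 0, 0, 0],
])

```text
clock: 8.63
eef_pos: [0.418, -0.4046, 0.1579]
orientation: [-0.091, 3.137, -0.009]
wrist_force: [0.1, -1.4, -2.6]
gripper_width: 0.0155
```

arm_command([
  [0, 1, 0, -0.03],
  [0, 2, 0, -0.08],
  [0, 2.6, 0, -0.1],
  [0, 2.6, 0, -0.1],
  [0, 2.6, 0, -0.1],
  [0, 2.6, 0, -0.1],
  [0, 2.6, 0, -0.1],
  [0, 2.6, 0, -0.1],
  [0, 2.6, 0, -0.1],
  [0, 2.6, 0, -0.1],
])

```text
clock: 9.47
eef_pos: [0.4155, -0.1631, 0.153]
orientation: [-1.305, -2.855, -0.001]
wrist_force: [-0.1, 0.4, -2.1]
gripper_width: 0.0151
```

arm_command([
  [0, 2.6, 0, -0.1],
  [0, 2.6, 0, -0.1],
  [0, 2.6, 0, -0.1],
  [0, 2.6, 0, -0.1],
  [0, 2.6, 0, -0.1],
  [0, 2, 0, -0.06],
  [0.1, 1, 0, 0],
  [0, 0, 0, 0],
])

```text
clock: 10.13
eef_pos: [0.4166, -0.0032, 0.1534]
orientation: [-2.032, -2.393, 0.0]
wrist_force: [0.6, -0.8, -2.6]
gripper_width: 0.0157
```

```bash
python3 - <<'E'
from h import *
np.set_printoptions(precision=4,suppress=True)
s=r.read_state(); print(s)
p=r.camera("scene"); cv2.imwrite("pics/s2.png",cv2.resize(p["color"][80:300,150:430],(700,550),interpolation=cv2.INTER_CUBIC))
E
```

```text
{'clock': 10.1333, 'joint_pos': array([-0.2947, -0.0835,  2.0683,  0.0006,  1.1584, -0.4578]), 'joint_velocities': array([-0.0497,  0.0037, -0.0151, -0.0207, -0.0043, -0.0573]), 'joint_torque': array([  0.8422, -27.9588, -32.0134,   0.0886,   0.0415,   0.6362]), 'eef_pos': array([ 0.4166, -0.0032,  0.1534]), 'orientation': array([-2.0324, -2.3935,  0.0002]), 'wrist_force': array([ 0.5971, -0.7834, -2.5619]), 'wrist_torque': array([0.0659, 0.0505, 0.0248]), 'gripper_width': 0.015651645961181078}
```

View pics/s2.png

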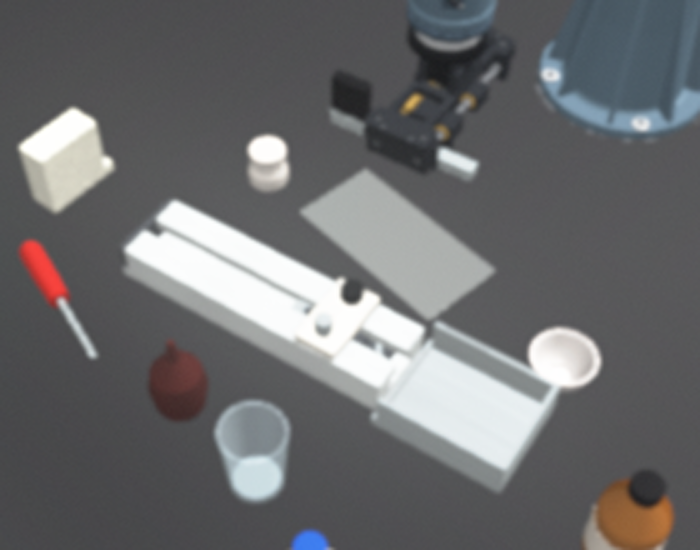

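arm_command([
  [0, 0, -1, 0],
  [0, 0, -2.5, 0],
  [0, 0, -2.5, 0],
  [0, 0, -2.5, 0],
  [0, 0, -2.5, 0],
  [0, 0, -1.8, 0],
  [0, 0, -0.8, 0],
  [0, 0, -0.4, 0],
  [0, 0, 0, 0],
  [0, 0, 0, 0],
])

```text
clock: 11.02
eef_pos: [0.4178, -0.0056, 0.0147]
orientation: [2.039, 2.389, 0.001]
wrist_force: [0.8, 0.2, -1.8]
gripper_width: 0.0151
```

arm_command([
  [0, 0, -0.2, 0],
  [0, 0, -0.1, 0],
  [0, 0, -0.1, 0],
  [0, 0, 0, 0],
  [0, 0, 0, 0],
])

```text
clock: 11.43
eef_pos: [0.4174, -0.005, 0.0105]
orientation: [2.039, 2.39, 0.0]
wrist_force: [-0.1, 0.3, -3.2]
gripper_width: 0.0154
```

arm_command([
  [0, 0, -0.2, 0],
  [0, 0, -0.2, 0],
  [0, 0, -0.1, 0],
  [0, 0, 0, 0],
  [0, 0, 0, 0],
  [0, 0, 0, 0],
])

```text
clock: 11.93
eef_pos: [0.4173, -0.005, 0.0052]
orientation: [2.039, 2.39, 0.0]
wrist_force: [0.1, 1.0, -2.3]
gripper_width: 0.0157
```

arm_command([
  [0, 0, -0.05, 0],
  [0, 0, 0, 0],
])

```text
clock: 12.1
eef_pos: [0.4173, -0.0051, 0.0051]
orientation: [-2.039, -2.39, 0.0]
wrist_force: [-2.7, 1.2, 4.9]
gripper_width: 0.0154
```

arm_command([
  [0, 0, 0, 0],
  [0, 0, 0, 0],
  [0, 0, 0, 0],
  [0, 0, 0, 0],
  [0, 0, 0, 0],
  [0, 0, 0, 0],
  [0, 0, 0, 0],
], claw=0.7)

```text
clock: 12.68
eef_pos: [0.4172, -0.0051, 0.0047]
orientation: [-2.039, -2.39, 0.0]
wrist_force: [-0.9, -0.6, 0.7]
gripper_width: 0.0601
```

arm_command([
  [0, 0, 1, 0],
  [0, 0, 2, 0],
  [0, 0, 3, 0],
  [0, 0, 4, 0],
  [0, 0, 3.5, 0],
  [0, -1, 1, 0],
  [0, -3, 0, 0],
  [0, -3, 0, 0],
  [0, -1, 0, 0],
  [0, 0, 0, 0],
])

```text
clock: 13.52
eef_pos: [0.4171, -0.0869, 0.1494]
orientation: [-2.043, -2.386, 0.0]
wrist_force: [-0.5, -0.3, 0.6]
gripper_width: 0.0619
```

```bash
python3 - <<'E'
import sys; sys.argv=["","w2"]
exec(open("w.py").read())
yy,xx=np.mgrid[0:420,0:560]; w,ok=pts(p,np.c_[yy.ravel(),xx.ravel()],True)
box=(w[:,0]>.34)&(w[:,0]<.50)&(w[:,1]<.08)&(w[:,1]>-.18)
for a,b,nm in((.012,.023,"bar"),(.058,.072,"grip")):
    k=ok&(w[:,2]>a)&(w[:,2]<b)&box
    print(nm,k.sum(),np.median(w[k][:,2]),cv2.minAreaRect((w[k][:,:2]*1000).astype(np.float32)) if k.sum()>5 else "")
# rail lips in rail guess frame
th=np.radians(98.6);u=np.array([np.cos(th),np.sin(th)]);n=np.array([u[1],-u[0]]);o=np.array([.5975,-.078])+.0008*n
X=(w[:,:2]-o)@u;Y=(w[:,:2]-o)@n
for x0 in np.arange(-150,70,20)/1000:
    k=ok&(abs(X-x0)<.01)&(w[:,2]>.041)&(w[:,2]<.05)&(abs(Y)<.06); lo=Y[k&(Y<0)];hi=Y[k&(Y>0)]
    if len(lo)>5 and len(hi)>5: print(round(x0,3),len(lo),len(hi),"inner",np.percentile(lo,98),np.percentile(hi,2),"outer",np.percentile(lo,1),np.percentile(hi,99))
E
```

```text
13.5167 [ 0.4171 -0.0869  0.1494] [-2.0433 -2.3862  0.0004]
jaw heading 8.851621028910518
cam at [ 0.407  -0.0137  0.2962] axis [ 0.0439 -0.2873 -0.9568] 325.19226210127806
bar 2721 0.017796583079290502 ((425.0674743652344, -44.61304473876953), (16.026607513427734, 170.3996124267578), 9.270280838012695)
grip 1109 0.06566280941256046 ((435.23675537109375, -106.9346923828125), (15.994050979614258, 42.94142150878906), 9.235448837280273)
-0.05 48 153 inner -0.010051148386778074 0.012642601485341373 outer -0.04404867032318572 0.046313228687904134
-0.03 637 511 inner -0.010605684526581638 0.011656572039753912 outer -0.04424054233174115 0.04570847889269751
-0.01 687 538 inner -0.010670110972638215 0.011634959199211202 outer -0.044380997248145246 0.04565030628279768
0.01 702 566 inner -0.010863494326956335 0.011666983768421095 outer -0.044180145399705016 0.0455725131199206
0.03 759 585 inner -0.010817094753023213 0.01170312508383618 outer -0.04437036975354439 0.04507861103697849
0.05 793 618 inner -0.009607834601894636 0.01109460907252325 outer -0.04439070276793282 0.04587880253721632
```

View pics/w2.png

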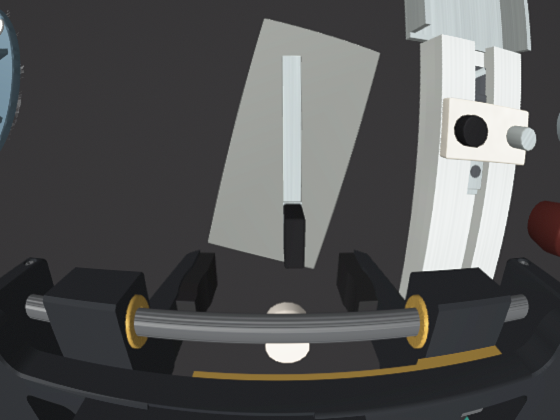

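arm_command([
  [0.8, -0.6, -0.5, -0.004],
  [0.9, -0.5, -0.5, 0],
  [0, 0, -0.5, 0],
  [0, 0, -1, 0],
  [0, 0, -2, 0],
  [0, 0, -2, 0],
  [0, 0, -1.5, 0],
  [0, 0, 0, 0],
  [0, 0, 0, 0],
])

```text
clock: 14.32
eef_pos: [0.4327, -0.0947, 0.0686]
orientation: [-2.041, -2.384, 0.001]
wrist_force: [-0.4, -0.1, 0.7]
gripper_width: 0.0612
```

arm_command([
  [0.1, -0.2, -0.8, 0],
  [0, 0, -1, 0],
  [0, 0, -0.8, 0],
  [0, 0, -0.4, 0],
  [0, 0, 0, 0],
  [0, 0, 0, 0],
])

```text
clock: 14.82
eef_pos: [0.435, -0.098, 0.0394]
orientation: [-2.044, -2.385, 0.0]
wrist_force: [-0.1, -0.1, 0.2]
gripper_width: 0.0618
```

arm_command([
  [-0.1, 0, 0, -0.004],
  [0, 0, 0, 0],
  [0, 0, 0, 0],
  [0, 0, 0, 0],
  [0, 0, 0, 0],
  [0, 0, 0, 0],
  [0, 0, 0, 0],
  [0, 0, 0, 0],
  [0, 0, 0, 0],
  [0, 0, 0, 0],
], claw=0, grip_force=58)

```text
clock: 15.65
eef_pos: [0.4341, -0.098, 0.0397]
orientation: [-2.049, -2.381, -0.0]
wrist_force: [-0.2, 0.6, -0.3]
gripper_width: 0.0155
```

arm_command([
  [0, 0, 0, 0],
  [0, 0, 0, 0],
  [0, 0, 0, 0],
])

```text
clock: 15.9
eef_pos: [0.4342, -0.098, 0.0397]
orientation: [-2.049, -2.382, 0.0]
wrist_force: [-0.2, -0.0, 0.4]
gripper_width: 0.0158
```

arm_command([
  [0, 0, 0.5, 0],
  [0, 0, 1, 0],
  [0, 0, 2, 0],
  [0, 0, 2.5, 0],
  [0, 0, 2.5, 0],
  [0, 0, 1.5, 0],
  [0, 0, 0.6, 0],
  [0, 0, 0, 0],
])

```text
clock: 16.57
eef_pos: [0.4352, -0.0986, 0.1476]
orientation: [2.046, 2.379, 0.001]
wrist_force: [-0.3, 0.1, -3.3]
gripper_width: 0.0154
```

arm_command([
  [1, -0.6, 0, 0],
  [2, -1.1, 0, 0],
  [2.6, -1.5, 0, 0],
  [2.6, -1.5, 0, 0],
  [2.6, -1.5, 0, 0],
  [2.6, -1.5, 0, 0],
  [2.6, -1.5, 0, 0],
  [1.5, -0.9, 0, 0],
  [0.8, -0.4, 0, 0],
  [0, 0, 0, 0],
])

```text
clock: 17.4
eef_pos: [0.6175, -0.2037, 0.1434]
orientation: [-2.048, -2.379, 0.001]
wrist_force: [-0.2, -0.1, -3.9]
gripper_width: 0.0157
```

```bash
cat > look.py <<'E'
exec(open("w.py").read())
yy,xx=np.mgrid[0:420,0:560]; w,ok=pts(p,np.c_[yy.ravel(),xx.ravel()],True)
th=np.radians(98.6);u=np.array([np.cos(th),np.sin(th)]);n=np.array([u[1],-u[0]]);o=np.array([.5988,-.0778])
X=(w[:,:2]-o)@u;Y=(w[:,:2]-o)@n; Z=w[:,2]
t=s["eef_pos"][:2]-o; print("TCP rail X,Y",t@u,t@n,"z",s["eef_pos"][2])
for x0 in np.arange(-170,70,20)/1000:
    k=ok&(abs(X-x0)<.01)&(Z>.041)&(Z<.05)&(abs(Y)<.06); lo=Y[k&(Y<0)];hi=Y[k&(Y>0)]
    if len(lo)>9 and len(hi)>9: print(round(x0,3),len(lo),len(hi),"inner",np.percentile(lo,98),np.percentile(hi,2),"outer",np.percentile(lo,1),np.percentile(hi,99))
E
python3 - <<'E'
import sys; sys.argv=["","w3"]
exec(open("look.py").read())
base=s["eef_pos"][2]-.0367
k=ok&(Z>.085)&(Z<.16)&(X<.05)&(X>-.11)&(abs(Y)<.03)
print("bar cloud",k.sum())
for x0 in np.arange(-100,40,10)/1000:
    q=k&(abs(X-x0)<.005)
    if q.sum()>5: print(round(x0,3),q.sum(),"Y",Y[q].min(),Y[q].max(),"Z",np.median(Z[q]))
E
```

```text
17.4 [ 0.6175 -0.2037  0.1434] [-2.0481 -2.3794  0.0008]
jaw heading 8.55795747719752
cam at [ 0.6081 -0.1307  0.2903] axis [ 0.0407 -0.2864 -0.9572] 325.19226210127806
TCP rail X,Y -0.12732501757262657 -0.000310864338056889 z 0.1433750429082765
-0.17 209 213 inner -0.014534155888245776 0.014969898785139749 outer -0.044005621474897894 0.04514663738889496
-0.15 865 929 inner -0.013423820350092869 0.013031829039190526 outer -0.04348957901154512 0.045193644503293814
-0.13 967 1022 inner -0.01242423746768844 0.012168845195054154 outer -0.04357044725210822 0.045044193783531375
-0.11 1013 1087 inner -0.012864153035614652 0.01192891216084635 outer -0.04373900841767568 0.04517464878412225
-0.09 1078 1163 inner -0.012669846583913246 0.01234764534124064 outer -0.043902090405076144 0.045436044026551464
-0.07 1084 1169 inner -0.013176946307657951 0.012341570846080598 outer -0.043891160768561525 0.045409036419633765
-0.05 1129 1197 inner -0.012943103559637865 0.012219905162599177 outer -0.043841129741796714 0.04527804687672443
-0.03 1107 1208 inner -0.012951999768901677 0.012125447737964583 outer
[... 610 characters left out ...]
218425126606
-0.07 595 Y -0.008261874385860861 0.007992927106688339 Z 0.12134479685145887
-0.06 621 Y -0.008242096142942872 0.007941304708044572 Z 0.12132699321599377
-0.05 597 Y -0.008106793081357026 0.007891554922645597 Z 0.12132207793272466
-0.04 588 Y -0.0080870394467233 0.007359994629653512 Z 0.12119242320549047
-0.03 580 Y -0.008518172307535475 0.0073301474952537785 Z 0.12120859616885164
-0.02 563 Y -0.008587953596529137 0.007354875481055647 Z 0.12118498384216154
-0.01 562 Y -0.008076206722070886 0.007421326094886927 Z 0.12119601191288709
0.0 536 Y -0.008642559873693618 0.0074729760632457525 Z 0.1211259406336465
0.01 229 Y -0.008152015203015782 0.007480431949339264 Z 0.1210419752820252
```

View pics/w3.png

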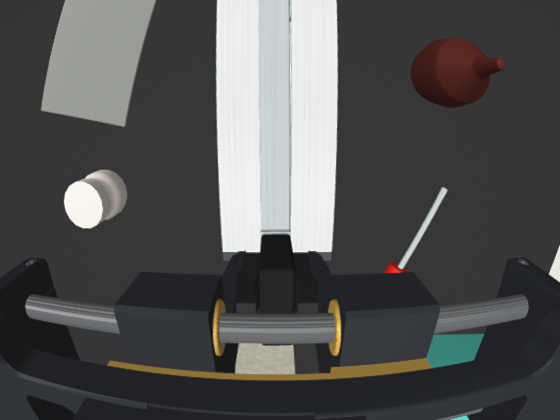

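arm_command([
  [0.05, 0, -0.8, 0],
  [0, 0, -1.5, 0],
  [0, 0, -1.8, 0],
  [0, 0, -1.2, 0],
  [0, 0, -0.4, 0],
  [0, 0, 0, 0],
  [0, 0, 0, 0],
])

```text
clock: 18.03
eef_pos: [0.6176, -0.2029, 0.0888]
orientation: [-2.048, -2.382, 0.0]
wrist_force: [1.2, 0.0, -2.9]
gripper_width: 0.0152
```

arm_command([
  [0.02, 0, -0.5, 0],
  [0, 0, -0.8, 0],
  [0, 0, -0.8, 0],
  [0, 0, -0.8, 0],
  [0, 0, -0.5, 0],
  [0, 0, -0.1, 0],
  [0, 0, 0, 0],
  [0, 0, 0, 0],
])

```text
clock: 18.7
eef_pos: [0.618, -0.2031, 0.0537]
orientation: [2.049, 2.382, -0.0]
wrist_force: [0.3, -0.5, -3.0]
gripper_width: 0.0153
```

arm_command([
  [0, 0, -0.1, 0],
  [0, 0, -0.1, 0],
  [0, 0, -0.05, 0],
  [0, 0, 0, 0],
  [0, 0, 0, 0],
])

```text
clock: 19.12
eef_pos: [0.6179, -0.2031, 0.0514]
orientation: [2.049, 2.381, 0.0]
wrist_force: [-0.7, 0.2, -2.5]
gripper_width: 0.0157
```

arm_command([
  [-0.03, 0.2, -0.05, 0],
  [-0.09, 0.6, 0, 0],
  [-0.15, 0.99, 0, 0],
  [-0.15, 0.99, 0, 0],
  [-0.15, 0.99, 0, 0],
  [-0.15, 0.99, 0, 0],
  [-0.15, 0.99, 0, 0],
  [-0.15, 0.99, 0, 0],
  [-0.09, 0.6, 0, 0],
  [0, 0, 0, 0],
])

```text
clock: 19.95
eef_pos: [0.6065, -0.1274, 0.0507]
orientation: [-2.046, -2.382, -0.001]
wrist_force: [-0.6, 1.5, 1.0]
gripper_width: 0.0155
```

arm_command([
  [-0.06, 0.4, 0, 0],
  [-0.12, 0.8, 0, 0],
  [-0.12, 0.8, 0, 0],
  [-0.12, 0.8, 0, 0],
  [-0.12, 0.8, 0, 0],
  [-0.12, 0.8, 0, 0],
  [-0.06, 0.4, 0, 0],
  [0, 0, 0, 0],
])

```text
clock: 20.62
eef_pos: [0.5993, -0.08, 0.0507]
orientation: [-2.047, -2.382, -0.001]
wrist_force: [0.3, 2.2, 1.7]
gripper_width: 0.0154
```

arm_command([
  [-0.06, 0.4, 0, 0],
  [-0.09, 0.6, 0, 0],
  [-0.09, 0.6, 0, 0],
  [-0.09, 0.6, 0, 0],
  [-0.09, 0.6, 0, 0],
  [-0.09, 0.6, 0, 0],
  [-0.09, 0.6, 0, 0],
  [-0.06, 0.4, 0, 0],
  [0, 0, 0, 0],
  [0, 0, 0, 0],
])

```text
clock: 21.45
eef_pos: [0.5927, -0.0363, 0.0507]
orientation: [-2.047, -2.381, -0.002]
wrist_force: [0.1, 3.1, 3.1]
gripper_width: 0.0156
```

arm_command([
  [0, 0, 0, 0],
  [0, 0, 0, 0],
  [0, 0, 0, 0],
  [0, 0, 0, 0],
  [0, 0, 0, 0],
  [0, 0, 0, 0],
  [0, 0, 0, 0],
  [0, 0, 0, 0],
  [0, 0, 0, 0],
  [0, 0, 0, 0],
])

```text
clock: 22.28
eef_pos: [0.5929, -0.0376, 0.0507]
orientation: [-2.049, -2.381, 0.0]
wrist_force: [-1.0, 4.5, 3.2]
gripper_width: 0.0155
```

```bash
python3 - <<'E'
from h import *
np.set_printoptions(precision=4,suppress=True)
s=r.read_state(); t=s["eef_pos"][:2]-np.array([.5988,-.0778]); print(s["clock"],t@[-.1495,.9888],t@[.9888,.1495])
p=r.camera("scene")
a=cv2.resize(p["color"][170:290,230:390],(640,480),interpolation=cv2.INTER_CUBIC)
q=r.camera("top"); b=cv2.resize(q["color"][190:280,180:300],(640,480),interpolation=cv2.INTER_CUBIC)
cv2.imwrite("pics/s4.png",cv2.resize(np.hstack([a,b]),(800,300)))
for m in r.masks_of("scrap_a",q)[:4]: print(m["score"],m["box"],np.median(cloud(q,m["region"]),0))
for m in r.pinpoint("scrap_a",q)[:4]: print(m["score"],m["pixel"],pts(q,m["pixel"])[0])
E
```

```text
22.2833 0.04060403314850097 0.00018922156768411223
0.87 [207.2, 235.2, 25.3, 16.4] [0.557  0.1746 0.0172]
0.86 [225.4, 230.0, 16.8, 17.6] [0.5659 0.1254 0.0184]
0.87 [237.1, 207.5] [[0.5509 0.1701 0.0234]]
0.61 [230.2, 228.9] [[0.5671 0.1155 0.0288]]
```

View pics/s4.png

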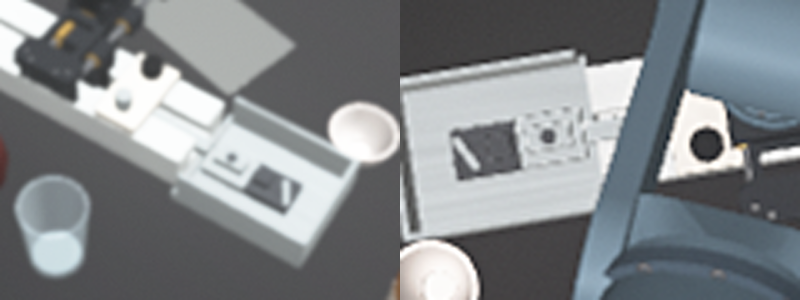

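arm_command([
  [0.06, -0.4, 0, 0],
  [0.15, -0.99, 0, 0],
  [0.22, -1.48, 0, 0],
  [0.22, -1.48, 0, 0],
  [0.22, -1.48, 0, 0],
  [0.22, -1.48, 0, 0],
  [0.22, -1.48, 0, 0],
  [0.22, -1.48, 0, 0],
  [0.15, -0.99, 0, 0],
  [0, 0, 0, 0],
])

```text
clock: 23.32
eef_pos: [0.6102, -0.1539, 0.0508]
orientation: [2.05, 2.378, -0.002]
wrist_force: [0.2, -3.0, 2.8]
gripper_width: 0.0155
```

arm_command([
  [0.15, -0.99, 0, 0],
  [0.22, -1.48, 0, 0],
  [0.22, -1.48, 0, 0],
  [0.15, -0.99, 0, 0],
  [0.06, -0.4, 0, 0],
  [0, 0, 0, 0],
  [0, 0, 0, 0],
])

```text
clock: 23.9
eef_pos: [0.618, -0.2049, 0.0508]
orientation: [2.048, 2.38, -0.002]
wrist_force: [0.3, -3.3, 1.1]
gripper_width: 0.0154
```

arm_command([
  [0, 0, 0.3, 0],
  [0, 0, 0.8, 0],
  [0, 0, 1, 0],
  [0, 0, 1, 0],
  [0, 0, 1.5, 0],
  [0, 0, 2, 0],
  [0, 0, 2, 0],
  [0, 0, 1, 0],
  [0, 0, 0.4, 0],
  [0, 0, 0, 0],
])

```text
clock: 24.73
eef_pos: [0.6185, -0.2038, 0.1523]
orientation: [2.047, 2.38, 0.001]
wrist_force: [0.3, 0.3, -2.7]
gripper_width: 0.0155
```

arm_command([
  [-1, 0.6, 0, 0],
  [-2, 1.2, 0, 0],
  [-2.6, 1.5, 0, 0],
  [-2.6, 1.5, 0, 0],
  [-2.6, 1.6, 0, 0],
  [-2.6, 1.6, 0, 0],
  [-2.6, 1.6, 0, 0],
  [-1.6, 0.9, 0, 0],
  [-1, 0.6, 0, 0],
  [0, 0, 0, 0],
])

```text
clock: 25.57
eef_pos: [0.429, -0.0908, 0.1492]
orientation: [-2.045, -2.38, 0.001]
wrist_force: [0.1, -0.5, -3.1]
gripper_width: 0.0161
```

arm_command([
  [0, 0, -0.8, 0],
  [0, 0, -2, 0],
  [0, 0, -2.5, 0],
  [0, 0, -2.5, 0],
  [0, 0, -1.8, 0],
  [0, 0, -0.8, 0],
  [0, 0, -0.3, 0],
  [0, 0, 0, 0],
  [0, 0, 0, 0],
])

```text
clock: 26.32
eef_pos: [0.4327, -0.0932, 0.0442]
orientation: [2.048, 2.381, 0.0]
wrist_force: [-0.1, -0.7, -3.2]
gripper_width: 0.0155
```

Contact is expected near TCP z 0.0397.

arm_command([
  [0, 0, -0.2, 0],
  [0, 0, -0.15, 0],
  [0, 0, -0.05, 0],
  [0, 0, 0, 0],
  [0, 0, 0, 0],
])

```text
clock: 26.73
eef_pos: [0.4321, -0.0928, 0.0401]
orientation: [2.048, 2.381, 0.0]
wrist_force: [0.1, -0.7, -2.2]
gripper_width: 0.0157
```

arm_command([
  [0, 0, -0.05, 0],
  [0, 0, 0, 0],
  [0, 0, 0, 0],
])

```text
clock: 26.98
eef_pos: [0.4322, -0.0929, 0.0397]
orientation: [2.048, 2.381, 0.0]
wrist_force: [0.1, -0.1, 3.0]
gripper_width: 0.0154
```

arm_command([
  [0, 0, 0, 0],
  [0, 0, 0, 0],
  [0, 0, 0, 0],
  [0, 0, 0, 0],
  [0, 0, 0, 0],
  [0, 0, 0, 0],
  [0, 0, 0, 0],
], claw=0.7)

```text
clock: 27.57
eef_pos: [0.4318, -0.0927, 0.0392]
orientation: [2.049, 2.382, 0.0]
wrist_force: [-0.5, 0.0, -0.1]
gripper_width: 0.0604
```

arm_command([
  [0, 0, 0.5, 0],
  [0, 0, 1.5, 0],
  [0, 0, 2.5, 0],
  [0, 0, 3, 0],
  [0, 0, 3, 0],
  [0, 0, 2.5, 0],
  [0, 0, 1, 0],
  [0, 0, 0, 0],
  [0, 0, 0, 0],
])

```text
clock: 28.32
eef_pos: [0.4316, -0.0926, 0.1788]
orientation: [2.049, 2.381, 0.0]
wrist_force: [-0.1, 0.6, 0.0]
gripper_width: 0.0617
```

```bash
python3 - <<'E'
from h import *
np.set_printoptions(precision=4,suppress=True)
s=r.read_state(); print(s["clock"],s["eef_pos"],s["gripper_width"])
p=r.camera("scene")
cv2.imwrite("pics/s5.png",cv2.resize(p["color"][80:310,130:430],(780,598),interpolation=cv2.INTER_CUBIC))
for m in r.masks_of("scrap_a",p)[:3]:
    w=cloud(p,m["region"]); print(m["score"],m["box"],np.median(w,0),np.percentile(w[:,2],[5,95]))
q=r.camera("wrist"); yy,xx=np.mgrid[0:420,0:560]; w,ok=pts(q,np.c_[yy.ravel(),xx.ravel()],True)
box=ok&(w[:,0]>.34)&(w[:,0]<.50)&(w[:,1]<.08)&(w[:,1]>-.18)
for a,b in((.012,.023),(.058,.072)):
    k=box&(w[:,2]>a)&(w[:,2]<b); print(k.sum(),np.median(w[k][:,2]),cv2.minAreaRect((w[k][:,:2]*1000).astype(np.float32)))
E
```

```text
28.3167 [ 0.4316 -0.0926  0.1788] 0.061727857934336425
0.85 [337.8, 248.7, 23.8, 19.6] [0.566  0.1808 0.0173] [0.0058 0.028 ]
0.56 [323.3, 237.9, 21.2, 21.3] [0.5765 0.1321 0.0183] [0.0063 0.0314]
2299 0.017798211615424647 ((420.6693115234375, -18.86785125732422), (16.224613189697266, 129.396728515625), 9.107086181640625)
916 0.06560808533171167 ((433.7268981933594, -101.28295135498047), (15.910050392150879, 41.25602722167969), 8.466503143310547)
```

View pics/s5.png

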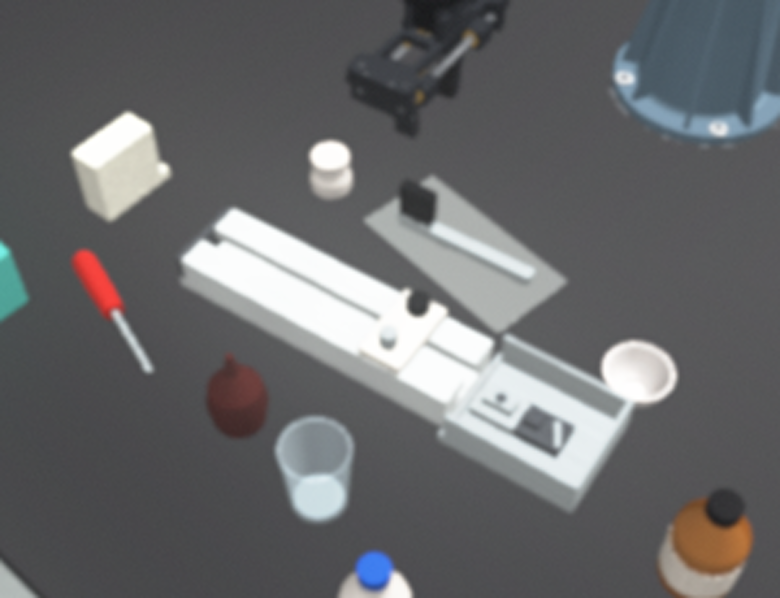

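The scraper lies on its base on the mat (grip at about (418,200), tip at about (530,272)). Both scraps lie in the tray at about (500,400) and (547,428), and the bystanders stand where they were.

```bash
python3 -c "
from bench import r
print(r.sign_off())"
```

```text
the job is handed in; nothing more can be done
None
```

I drew the scraper out of its sleeve by its bar, laid it on the mat and let go. I then took it by the upright grip and pushed it along the slot, under the bridge, until its tip was about 10 mm past the open end. Both scraps dropped into the tray. I waited about 0.8 s, looked, then drew the scraper back, lifted it out and laid it on its base on the mat. The job was handed in at about 28.5 s.

- **Scraps:** the last picture shows both in the tray. Their median heights of 17–18 mm fit feet lying flat on its floor.
- **Scraper:** it lies upright on the mat, with the bar top at 17.8 mm and the grip top at 65.6 mm. The expected heights are 17 and 65 mm.
- **Robot:** the gripper is open and well clear, and the highest wrist force I read was about 5 N.
- **Bystanders:** by eye in the last picture they are where they were; I did not measure their positions again.

The scene camera put the rail about 2.5 mm to one side of where the top camera did, so I aligned with the slot by the wrist camera. No final check failed. The last wrist view caught only about 129 mm of the bar surface, because part of it was hidden.

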